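# Find the guide channel with the right drag using a feeler blade

## Task

One of the three channels in the blue guide block has the right fit; the other two are too tight and too slack, which cannot be seen from outside. Take the orange-handled feeler from its wooden stand, try it in the channels and feel the drag, without forcing it where it stops, then leave it pushed fully home, collar down on the block, in the channel where it slides with a light steady drag. Leave the other things on the bench where they are.

Things in the scene. Friction and masses are not known exactly. Their poses are not given: they have to be found in the camera images.
- feeler_grip (a point): Centre of the orange handle of the feeler (90 g, loose), which stands upright in the wooden stand, collar on the stand's top. Handle 16 (its x) x 26 (y) x 60 mm (z, up), its top 30 mm above this point. Grasp it across the 16 mm, from above.
- feeler_collar (a point): Centre of the underside of the feeler's brass collar (30 x 42 x 5 mm), 35 mm below feeler_grip, same axes. Below it the steel blade: 4 mm thick (x), 24 mm wide (y), 58 mm long, the last 8 mm reduced to 2.4 x 20 mm.
- stand_top (a point): Centre of the slot in the top face of the fixed wooden stand (60 x 80 mm, 70 mm high); the slot is 8 mm (x) x 28 mm (y), 64 mm deep.
- guide_block: Fixed blue block with aluminium cover plate, 84 (x) x 180 (y) x 70 mm high (230 mm over its feet). Origin: centre of its underside, z up. Three like slot mouths in a row along y, 50 mm apart, each 10 (x) x 32 mm (y) plus a 3 mm chamfer: blade thickness along the block's x. Hidden channels behind them, their order changes each time.
- mouth_left (a point): Centre of the slot mouth at the block's +y end, in its top face, 70 mm above the bench; axes as the block. A channel of right fit (it may lie behind any mouth): two sprung pads meet the blade tip about 20 mm down, open with a push under 18 N and from 35 mm down to fully home give a steady drag of about 5 to 12 N, both ways.
- mouth_middle (a point): The same point of the middle mouth. A slack channel (it may lie behind any mouth): the blade drops until the collar rests on the block, with next to no drag (under 2 N).
- mouth_right (a point): The same point of the mouth at the block's -y end. A too tight channel (it may lie behind any mouth): the blade tip meets a stiff rubber stop about 20 mm down, which gives about 1 mm for 3 N; do not push there with 30 N or more (stop 9.5 mm down).
- tape: Yellow tape measure, 37 x 92 x 64 mm, loose bystander, origin at the centre of its underside.
- glue_bottle: White glue bottle with a red cap, 47 mm across, 148 mm high, standing, loose bystander, origin at the centre of its underside.
- sanding_block: Brown sanding block, 64 x 115 x 36 mm, loose bystander, origin at the centre of its underside.
Mind the look-alikes: they are no part of the job. What is shaped like the part that bears feeler_grip but turquoise is not meant.

How it is judged:
On the way:
1. the feeler is lifted clear of its stand (z of feeler_collar in the frame of stand_top above 0.06 m), for 0.1 s.
At the end, for the whole second after the job is handed in: The feeler stands at rest and released, upright within 7 degrees, in the channel with the sprung pads (the one with the light steady drag), its collar within 4 mm of the block's top and within 10 mm of that channel's centre (z of feeler_collar in the frame of core_p below 0.074 m and horizontal distance between feeler_collar and core_p below 0.01 m and angle between feeler_collar's own z axis and vertical below 0.12 rad and linear speed of feeler below 0.01 m/s); the robot touches nothing.
It fails at once if the feeler is forced in the too tight channel: its sprung rubber stop is pushed down more than 9.5 mm, which takes 30 N (value of joint core_q_stop above 0.0095 m).
It fails at once if a bystander (tape measure, glue bottle, sanding block) is moved more than 30 mm or knocked over (distance of any of tape, glue_bottle, sanding_block from where it was at the start of the episode above 0.03 m or angle between glue_bottle's own z axis and vertical above 0.5 rad).
It also fails if it takes over 48 s, if anything falls off the work surface, if the arm or the gripper's body presses on something with over 40 N, if the wrist force passes 120 N, or if a joint passes its speed limit or range.

## Robot

A 7-joint arm with a two-finger parallel gripper is mounted at the origin on a cart in front of the work surface, level with it; the furniture and walls round the work are solid. World frame = base frame: x ahead of the robot, y to its left, z up, the work surface at z = 0. Lengths are in m, angles in rad, forces in N, time in s.
With the tool pointing down it reaches from about 0.4 to 0.85 m from the base axis. Payload 10.4 kg.
Tool frame: the origin (TCP) lies on the centre line of the jaws, within the pads' length; the fingertips stand 14 mm ahead of it and the grasp point (between the pads) lies 5 mm behind it (manip.tip_reach is the distance from the TCP to the fingertips, in m); z points along the fingers, y is the line along which they close (so a half turn about z gives the same grasp; the last joint's range is limited). The gripper opens to 85 mm and grips with 20 to 120 N. Pads are 22 mm wide; open, the fingers measure 114 mm over their backs; the gripper's body (76 mm by 85 mm) begins 54 mm behind the grasp point. The pads swing forward as they close: fully open they stand 13 mm farther back than shut.
Start: joints at [1.179, 0.332, -0.065, 1.46, 0.022, 1.35, -0.088], TCP at [0.225, -0.583, 0.245] pointing down, gripper open.
Joint ranges: [-2.6, 2.6], [-0.5, 2.12], [-1.47, 1.34], [0.16, 2.42], [-1.27, 4.41], [0.06, 2.06], [-2.6, 2.6]. Speed limits (rad/s): [2.22, 2.22, 2.79, 2.79, 3.14, 3.14, 3.14].

## Interface

Orientations are given as a unit quaternion [x, y, z, w].
In Python, from workcell import manip gives the robot as it stands.
- The arm moves only by the shell command python3 -m pendant 'ROWS' [FORCE]. ROWS is JSON, a list of rows, each a list of 7 numbers: the shift along the tool's x, y, z in units of 50 mm (1.0 is 50 mm), then the turn, a rotation vector about the tool's x, y, z in units of 8 degrees (1.0 is 8 degrees), then the opening, from -1 (shut) to 1 (fully open), so that 0 is half open. In form: [[dx, dy, dz, ax, ay, az, jaw], ...]. A call has exactly 10 rows; each row is the pose to reach, as a shift and turn from the pose commanded when the call began, along the tool's axes at that moment; what a row does not reach only later rows make up. A row lasts 1/8 s, in which the tool goes at most 62.5 mm and 10.7 degrees, less where a joint would pass 70% of its speed; a pose out of reach is approached as far as the arm can. A call with a gripper value outside its range is refused whole. The fingers move at their own pace and stop on an object; FORCE is the grip in N (left out, the last holds). Time passes only in rows, so rows that repeat a pose let the fingers close, or fill a call up. It gives the time, the measured TCP pose, the force, the opening and the grip force at its end, in the units of the state.
- manip.get_obs(): the state, without advancing time (a new reading comes with each control period).
- manip.camera(name): name is "side" or "top" or "wrist"; returns (picture, depth): 400x640x3 uint8, red, green, blue; 400x640 float32, m along the optical axis (not along the pixel's ray), 0 where there is no reading.
- manip.get_calibration(name): a dict with "fx", "fy", "cx", "cy" (pixels), "xyz" and "orientation" of the camera in the world. Camera axes: x right, y up, looking along -z (the intrinsics and any distortion apply to the point x, -y, -z); pixel columns grow to the right and rows downward; lengths in m; the calibration is good to about 2 mm. The wrist camera is an equidistant fisheye: a pixel r from the principal point sees the ray r / f radians off the axis. A picture is of the moment at which its call begins: read the wrist's pose just before it. get_calibration takes no time and is no camera call; for the wrist camera it gives the pose at the moment of the call.
- manip.hand_in(): hands the job in; it is judged then, once.
Trained networks look in the newest picture that a camera, given by its name, has taken for a name from the list of things; names that differ only in an ending like _2 or _b are one class to them, and where a whole thing is asked for, a point or a joint stands for the part that bears it (a point fixed in the world has none). Each returns a list of dicts, best first, with "p" (0 to 1); they miss things now and then, are a little off and sometimes report something else, mostly with a low value. They report only what shows in the picture. A call takes as long as a camera call. They do not tell look-alikes from the thing itself.
- manip.find_in(thing, camera): "box" ([left, top, right, bottom] in pixels, round what is visible of it).
- manip.trace(thing, camera): "pixels" (400x640 bool, what is visible of it) and "box" ([left, top, right, bottom] in pixels, round what is visible of it).
- manip.tip_of(thing, camera): "pixel" ([column, row] in pixels: a listed point, or the origin of a listed thing).
The state is a dict: "clock": time; "joint_pos": joint angles; "joint_velocities": joint speeds; "tau": joint torques, N m; "position": TCP position; "ee_rot": TCP orientation; "ft_force": force on the tool from outside, world axes, zero at the start; "torque": the same for the moment, N m; "grip_width": opening from 0.0 (shut) to 1.0 (fully open); "grasp_force": force on a finger pad.
Only numpy, scipy, OpenCV 4.12 (cv2) and the standard library are available. Lean on these libraries where they do the work, as an engineer would, in place of code of your own. Each camera call takes 0.05 s, during which the arm holds its last target. There are 200 camera calls.

## Working session

There is one attempt and no reset: what is moved stays moved. The work goes in short steps, Python scripts to look and compute and a shell command to move; the robot and the scene stay as the last step left them, time stands still between calls to the robot, and variables do not carry over. Pictures are saved under pics/ and viewed, at most 10 in all, crops included, and the job is handed in when it is done.

```bash
mkdir -p pics
cat > h.py <<'E'
import numpy as np, cv2
from scipy.spatial.transform import Rotation as R
from workcell import manip
def pix2w(cam,u,v,depth=None,z=None,cal=None):
    c=cal or manip.get_calibration(cam)
    if cam=='wrist':
        a=np.array([(u-c['cx'])/c['fx'],(v-c['cy'])/c['fy']]);r=np.linalg.norm(a)
        s=np.sin(r)/r if r>1e-9 else 1
        d=np.array([a[0]*s,-a[1]*s,-np.cos(r)])
        d=d/np.cos(r)
    else: d=np.array([(u-c['cx'])/c['fx'],-(v-c['cy'])/c['fy'],-1])
    d=R.from_quat(c['orientation']).apply(d);p=np.array(c['xyz'])
    t=depth if z is None else (z-p[2])/d[2]
    return p+t*d
E
python3 - <<'E'
from h import *
o=manip.get_obs();print(o['clock'],o['position'],o['ee_rot'],o['grip_width'])
ims=[]
for n in ['side','top']:
    im,d=manip.camera(n);ims.append(im);np.save(f'pics/{n}_d.npy',d)
    cv2.imwrite(f'pics/{n}.png',im[:,:,::-1])
    c=manip.get_calibration(n);print(n,{k:np.round(v,3) for k,v in c.items()})
    for t in ['feeler_grip','feeler_collar','stand_top','guide_block','mouth_left','mouth_middle','mouth_right','tape','glue_bottle','sanding_block']:
        for q in manip.tip_of(t,n)[:3]:
            u,v=q['pixel'];
            w=pix2w(n,u,v,depth=d[int(np.clip(round(v),0,399)),int(np.clip(round(u),0,639))])
            print(t,round(q['p'],2),np.round([u,v],1),np.round(w,3))
E
```

```text
0.0 [ 0.22519537 -0.5826322   0.24450842] [ 9.83041208e-01  1.83383399e-01 -1.53795400e-04 -6.98427835e-04] 0.9996097402670171
side {'fx': np.float64(494.913), 'fy': np.float64(494.913), 'cx': np.float64(324.899), 'cy': np.float64(204.003), 'xyz': array([0.563, 1.089, 0.704]), 'orientation': array([0.013, 0.504, 0.863, 0.016])}
feeler_grip 0.83 [352.  165.5] [ 0.43  -0.194  0.105]
feeler_grip 0.49 [320.2 158.7] [ 0.511 -0.478  0.   ]
feeler_grip 0.2 [327.5 235.6] [0.511 0.072 0.041]
feeler_collar 0.87 [347.9 177.6] [ 0.439 -0.203  0.063]
feeler_collar 0.66 [314.7 171. ] [ 0.536 -0.221  0.077]
feeler_collar 0.24 [327.6 233.9] [0.512 0.093 0.06 ]
stand_top 0.96 [314.6 170.2] [ 0.536 -0.225  0.077]
guide_block 0.72 [324.4 223.7] [0.518 0.06  0.069]
guide_block 0.63 [319.2 247.8] [0.534 0.159 0.066]
mouth_left 0.66 [331.1 236.5] [0.505 0.113 0.065]
mouth_middle 0.95 [321.8 222.4] [0.524 0.044 0.062]
mouth_middle 0.3 [313.3 172.8] [ 0.54  -0.216  0.073]
mouth_right 0.81 [316.  211.6] [ 0.537 -0.003  0.066]
tape 0.72 [373.4 224.5] [ 0.388 -0.     0.026]
glue_bottle 0.57 [267.  204.5] [ 0.6
[... 256 characters left out ...]
1, -0.702,  0.707])}
feeler_grip 0.73 [425.6 222. ] [ 0.427 -0.204  0.124]
feeler_grip 0.63 [433.4 184.9] [ 0.522 -0.235  0.08 ]
feeler_collar 0.79 [421.3 219.2] [ 0.435 -0.199  0.104]
feeler_collar 0.49 [430.  179.7] [ 0.531 -0.223  0.1  ]
stand_top 0.66 [432.  181.6] [ 0.526 -0.227  0.102]
guide_block 0.74 [311.2 188. ] [0.514 0.063 0.067]
mouth_left 0.93 [292.8 188.8] [0.515 0.109 0.049]
mouth_left 0.69 [311.9 186.3] [0.518 0.061 0.067]
mouth_middle 0.74 [309.6 182.2] [0.53  0.067 0.06 ]
mouth_right 0.73 [330.6 178.6] [0.541 0.015 0.05 ]
tape 0.83 [343.1 243.5] [ 0.379 -0.015  0.068]
glue_bottle 0.97 [396.1 133.7] [ 0.653 -0.148  0.068]
sanding_block 0.82 [215.  222.9] [0.43  0.301 0.036]
```

View pics/side.png

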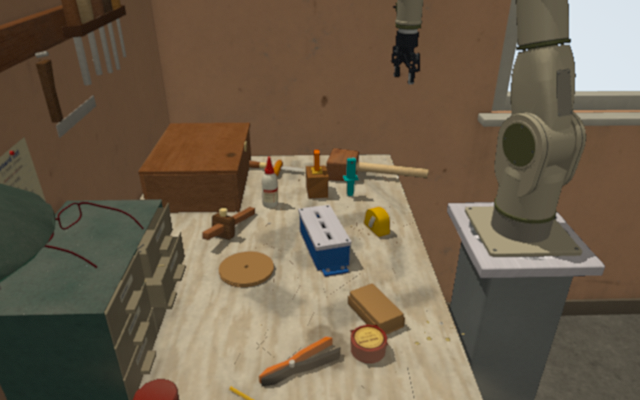

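View pics/top.png

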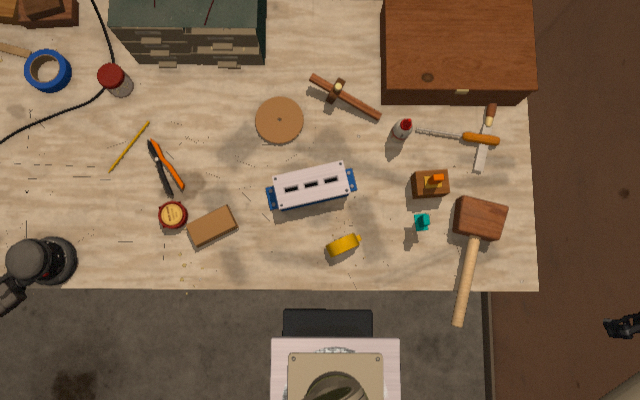

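The picture shows these candidates (top view): orange-handled feeler on the wooden stand (437,179), turquoise look-alike (422,221), orange screwdriver (480,139), orange pliers (170,165). I choose (437,179), orange on the wooden stand. Next, a close crop to check it.

Run:
```python
from h import *
im=cv2.imread('pics/top.png')
a=cv2.resize(im[150:240,395:475],None,fx=5,fy=5,interpolation=cv2.INTER_CUBIC)
b=cv2.resize(im[145:235,255:365],None,fx=3.6,fy=3.6,interpolation=cv2.INTER_CUBIC)
b=cv2.copyMakeBorder(b,0,450-b.shape[0],0,0,cv2.BORDER_CONSTANT)
cv2.imwrite('pics/crop1.png',np.hstack([a,b]))
d=np.load('pics/top_d.npy')
hsv=cv2.cvtColor(im,cv2.COLOR_BGR2HSV)
m=cv2.inRange(hsv,(5,200,120),(18,255,255)); m[:,:415]=0;m[:,455:]=0;m[:165]=0;m[205:]=0
ys,xs=np.nonzero(m);print('orange',xs.min(),xs.max(),ys.min(),ys.max(),len(xs))
print(np.unique(np.round(d[ys,xs],2),return_counts=True))
for y,x in zip(ys[::4],xs[::4]): print(x,y,np.round(pix2w('top',x,y,depth=d[y,x]),3))
P=[pix2w('top',u,v,z=.07) for u,v in [(292.0,188.8),(311,184),(330.6,180)]]
print(np.round(P,4));
```

```text
orange 421 447 173 190 101
(array([0.  , 1.21, 1.22, 1.23, 1.27, 1.28], dtype=float32), array([ 1,  6, 68,  3,  3, 20]))
437 173 [ 0.553 -0.247  0.072]
442 173 [ 0.541 -0.244  0.133]
435 174 [ 0.538 -0.227  0.134]
439 174 [ 0.538 -0.236  0.136]
443 174 [ 0.539 -0.246  0.133]
435 175 [ 0.537 -0.228  0.131]
439 175 [0.3   0.053 1.328]
443 175 [ 0.536 -0.245  0.136]
430 176 [ 0.545 -0.229  0.075]
436 176 [ 0.534 -0.229  0.134]
440 176 [ 0.533 -0.238  0.138]
421 177 [ 0.543 -0.207  0.072]
435 177 [ 0.531 -0.227  0.135]
439 177 [ 0.531 -0.236  0.136]
443 177 [ 0.532 -0.246  0.133]
435 178 [ 0.53  -0.228  0.13 ]
439 178 [ 0.529 -0.236  0.134]
443 178 [ 0.53  -0.247  0.13 ]
436 179 [ 0.526 -0.228  0.138]
440 179 [ 0.527 -0.239  0.132]
444 179 [ 0.538 -0.263  0.073]
436 180 [ 0.525 -0.23   0.132]
440 180 [ 0.525 -0.239  0.13 ]
440 182 [ 0.531 -0.253  0.072]
437 187 [ 0.519 -0.246  0.07 ]
441 190 [ 0.511 -0.255  0.072]
[[0.5113 0.1098 0.07  ]
 [0.5236 0.0634 0.07  ]
 [0.534  0.0153 0.07  ]]
```

View pics/crop1.png

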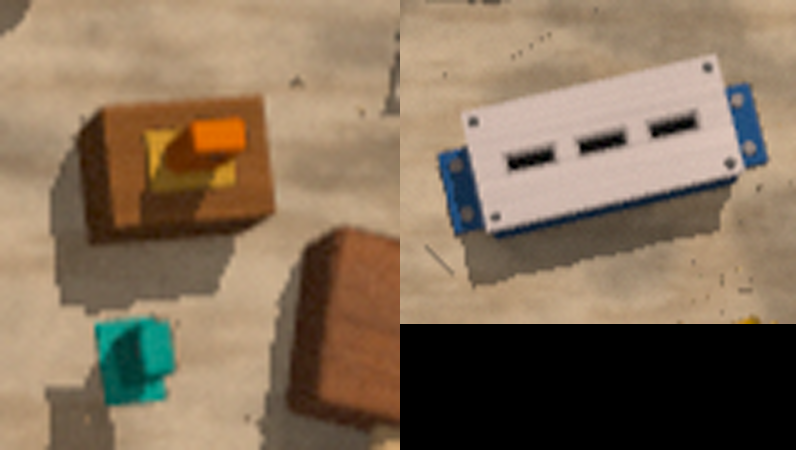

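The crop confirms the orange handle on the wooden stand (top at about (439,177) in the full image); the turquoise one is separate, at (423,221). Stand and block yaws come next.

Run:
```python
from h import *
def f(ox,oy,s,pts,z): return np.array([pix2w('top',ox+(x+.5)/s-.5,oy+(y+.5)/s-.5,z=z) for x,y in pts])
def yaw(v): return np.degrees(np.arctan2(v[1],v[0]))
S=f(395,150,5,[(107,107),(262,97),(272,212),(113,225)],.07);print(np.round(S,3),S.mean(0))
print('stand y axis yaw-90',yaw(S[0]-S[1])-90,yaw(S[3]-S[2])-90)
C=f(395,150,5,[(145,130),(240,122),(238,184),(152,190)],.075);print('collar',C.mean(0),yaw(C[0]-C[1])-90)
H=f(395,150,5,[(194,120),(244,118),(245,152),(196,156)],.135);print('handle',H.mean(0),yaw(H[0]-H[1])-90,yaw(H[3]-H[2])-90)
B=f(255,145,3.6,[(61,112),(317,54),(344,174),(89,235)],.07);print('block',np.round(B,3),B.mean(0),yaw(B[0]-B[1])-90,yaw(B[3]-B[2])-90)
M=f(255,145,3.6,[(130,158),(202,142),(273,125)],.07);print('mouths',np.round(M,4),yaw(M[0]-M[2])-90)
# initial tool
o=manip.get_obs();Rt=R.from_quat(o['ee_rot']);print(Rt.as_matrix().round(3))
```

```text
[[ 0.558 -0.195  0.07 ]
 [ 0.564 -0.272  0.07 ]
 [ 0.506 -0.275  0.07 ]
 [ 0.499 -0.197  0.07 ]] [ 0.53208179 -0.23501658  0.07      ]
stand y axis yaw-90 4.236624096082167 5.172484535756496
collar [ 0.5329708  -0.23649419  0.075     ] 5.359781668017575
handle [ 0.5314087 -0.235102   0.135    ] 2.809714470524625 5.1963553634926
block [[ 0.543  0.16   0.07 ]
 [ 0.585 -0.014  0.07 ]
 [ 0.502 -0.033  0.07 ]
 [ 0.459  0.14   0.07 ]] [0.52250728 0.06323384 0.07      ] 13.521744838921947 14.039020024230084
mouths [[0.512  0.1129 0.07  ]
 [0.5234 0.064  0.07  ]
 [0.5356 0.0156 0.07  ]] 13.66888082830954
[[ 0.933  0.36   0.   ]
 [ 0.36  -0.933 -0.   ]
 [ 0.     0.    -1.   ]]
```

```bash
python3 -m pendant '[[8.23,-4.26,0,0,0,-9.2,0],[8.23,-4.26,0,0,0,-9.2,0],[8.23,-4.26,0,0,0,-9.2,0],[8.23,-4.26,0,0,0,-9.2,0],[8.23,-4.26,0,0,0,-9.2,0],[8.23,-4.26,0,0,0,-9.2,0],[8.23,-4.26,0,0,0,-9.2,0],[8.23,-4.26,0,0,0,-9.2,0],[8.23,-4.26,0,0,0,-9.2,0],[8.23,-4.26,0,0,0,-9.2,0]]'
python3 - <<'E'
from h import *
o=manip.get_obs();M=R.from_quat(o['ee_rot']).as_matrix()
print(o['clock'],o['position'],M.round(3),o['joint_pos'],o['ft_force'],o['joint_velocities'])
c=manip.get_calibration('wrist');im,d=manip.camera('wrist')
cv2.imwrite('pics/w1.png',im[:,:,::-1])
print(c)
for t,z in [('feeler_grip',.105),('feeler_collar',.075),('stand_top',.07)]:
    for q in manip.tip_of(t,'wrist')[:2]:
        print(t,q['p'],q['pixel'],pix2w('wrist',*q['pixel'],z=z,cal=c).round(4))
E
```

```text
clock: 2.35
position: [0.5317, -0.2371, 0.2452]
ee_rot: [0.678, 0.735, -0.0, 0.0]
ft_force: [-0.6, -0.3, -0.3]
grip_width: 0.5
grasp_force: 0.0
2.35 [ 0.53173698 -0.23712156  0.24522991] [[-0.081  0.997 -0.   ]
 [ 0.997  0.081 -0.001]
 [-0.001 -0.    -1.   ]] [ 0.74244121  0.27646658 -0.48385336  1.55815729  0.13153532  1.33955355
  0.32512775] [-0.55625102 -0.33673285 -0.2742462 ] [ 0.0137844  -0.0052788   0.00652908  0.00178567  0.00045586 -0.00045
 -0.00011315]
{'fx': 309.70691628693146, 'fy': 309.70691628693146, 'cx': 318.3976914900735, 'cy': 200.39267828292205, 'xyz': array([ 0.52422748, -0.16992574,  0.37388087]), 'orientation': array([-0.13397041, -0.00527703,  0.04004383,  0.99016189])}
feeler_grip 0.57 [234.7, 211.3] [ 0.4532 -0.2606  0.105 ]
feeler_grip 0.56 [321.1, 190.9] [ 0.5318 -0.2348  0.105 ]
feeler_collar 0.77 [320.0, 181.3] [ 0.5308 -0.2325  0.075 ]
feeler_collar 0.63 [239.7, 184.5] [ 0.4503 -0.2419  0.075 ]
```

View pics/w1.png

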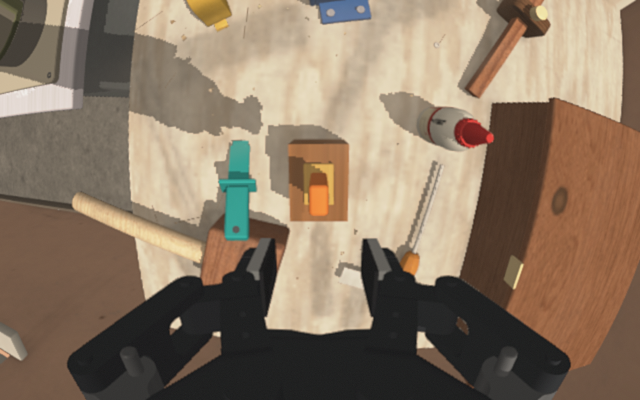

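The wrist view shows the orange handle at (319,193), midway between the jaws. The network's position agrees with the top view, so I descend and grasp.

```bash
python3 -m pendant '[[0.04,0,0.8,0,0,0,0],[0.04,0,1.6,0,0,0,0],[0.04,0,2.3,0,0,0,0],[0.04,0,2.78,0,0,0,0],[0.04,0,2.78,0,0,0,0],[0.04,0,2.78,0,0,0,-1],[0.04,0,2.78,0,0,0,-1],[0.04,0,2.78,0,0,0,-1],[0.04,0,2.78,0,0,0,-1],[0.04,0,2.78,0,0,0,-1]]' 80
```

```text
clock: 3.8
position: [0.5328, -0.2343, 0.1076]
ee_rot: [0.677, 0.736, 0.0, 0.001]
ft_force: [-1.5, -0.3, 6.6]
grip_width: 0.18
grasp_force: 78.8
```

```bash
python3 -m pendant '[[0,0,-0.3,0,0,0,-1],[0,0,-0.8,0,0,0,-1],[0,0,-1.4,0,0,0,-1],[0,0,-1.9,0,0,0,-1],[0,0,-1.9,0,0,0,-1],[2,0,-1.9,0,0,0,-1],[3.2,0,-1.9,0,0,0,-1],[4.4,0,-1.9,0,0,0,-1],[4.4,0,-1.9,0,0,0,-1],[4.4,0,-1.9,0,0,0,-1]]'
python3 - <<'E'
from h import *
o=manip.get_obs();M=R.from_quat(o['ee_rot']).as_matrix()
print(o['clock'],o['position'],M.round(3))
c=manip.get_calibration('wrist');im,d=manip.camera('wrist')
cv2.imwrite('pics/w2.png',im[:,:,::-1])
for t,z in [('mouth_left',.07),('mouth_middle',.07),('mouth_right',.07),('feeler_grip',.105+.095),('feeler_collar',.165)]:
    for q in manip.tip_of(t,'wrist')[:2]:
        print(t,round(q['p'],2),np.round(q['pixel'],1),pix2w('wrist',*q['pixel'],z=z,cal=c).round(4))
E
```

```text
clock: 5.05
position: [0.5134, -0.0116, 0.2009]
ee_rot: [0.675, 0.737, -0.0, -0.0]
ft_force: [-0.6, -0.6, -1.4]
grip_width: 0.174
grasp_force: 78.1
5.05 [ 0.5133972  -0.01158782  0.20091919] [[-0.088  0.996 -0.001]
 [ 0.996  0.088  0.   ]
 [ 0.    -0.001 -1.   ]]
mouth_left 0.57 [326.1  53.2] [0.5069 0.1105 0.07  ]
mouth_middle 0.64 [338.7 108.4] [0.5214 0.0646 0.07  ]
mouth_right 0.87 [349.  169.5] [0.5352 0.0139 0.07  ]
mouth_right 0.24 [338.8 109.9] [0.5216 0.0633 0.07  ]
feeler_grip 0.67 [339.1 108. ] [0.5136 0.0602 0.2   ]
feeler_grip 0.6 [318.8 264.8] [ 0.5114 -0.0111  0.2   ]
feeler_collar 0.93 [318.1 237. ] [ 0.5111 -0.0112  0.165 ]
feeler_collar 0.34 [349.3 170.5] [0.5245 0.0286 0.165 ]
```

View pics/w2.png

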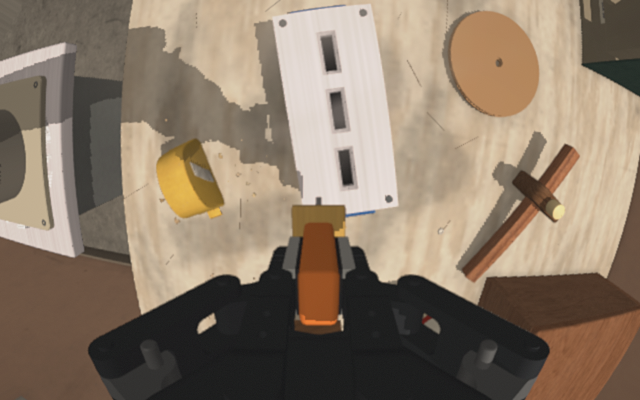

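The picture shows the feeler held straight, its collar at (318,215), and mouths at (330,52), (339,109) and (346,167). I'll try the right mouth first: align above it, then lower the tip to just above the block.

```bash
cat > s.py <<'E'
from h import *
import sys
o=manip.get_obs();M=R.from_quat(o['ee_rot']).as_matrix()
p=o['position'];print('t',round(o['clock'],2),'pos',p.round(4),'yaw',np.degrees(np.arctan2(M[1,1],M[0,1])).round(2),'tilt',M[:,2].round(3),'depth mm',round((0.07-(p[2]-.0376-.058))*1000,1),'F',o['ft_force'].round(2),'T',o['torque'].round(2),'w',round(o['grip_width'],3))
y=np.radians(13.9);e=np.array([-np.sin(y),np.cos(y)])
for n,k in [('L',.05),('M',0),('R',-.05)]:
    t=np.array([.523,.0635])+k*e;w=np.r_[t-p[:2],0];print(n,'tool delta units',(M.T@w/.05).round(3))
E
python3 -m pendant '[[0.49,0.48,0,0,0,-1.1,-1],[0.49,0.48,0,0,0,-1.1,-1],[0.49,0.48,0,0,0,-1.1,-1],[0.49,0.48,0,0,0,-1.1,-1],[0.49,0.48,0.25,0,0,-1.1,-1],[0.49,0.48,0.5,0,0,-1.1,-1],[0.49,0.48,0.5,0,0,-1.1,-1],[0.49,0.48,0.5,0,0,-1.1,-1],[0.49,0.48,0.5,0,0,-1.1,-1],[0.49,0.48,0.5,0,0,-1.1,-1]]'; python3 s.py
```

```text
clock: 6.6
position: [0.5361, 0.0117, 0.1766]
ee_rot: [0.619, 0.785, 0.0, 0.0]
ft_force: [0.6, 0.8, -1.8]
grip_width: 0.178
grasp_force: 78.2
t 6.6 pos [0.5361 0.0117 0.1766] yaw 13.53 tilt [ 0.001 -0.    -1.   ] depth mm -11.0 F [ 0.59  0.82 -1.78] T [-0.    0.    0.03] w 0.178
L tool delta units [ 2.069e+00 -2.000e-02 -1.000e-03]
M tool delta units [ 1.069 -0.013 -0.   ]
R tool delta units [ 0.069 -0.007 -0.   ]
```

```bash
python3 -m pendant '[[0.07,0,0,0,0,0,-1],[0.07,0,0.08,0,0,0,-1],[0.07,0,0.16,0,0,0,-1],[0.07,0,0.24,0,0,0,-1],[0.07,0,0.32,0,0,0,-1],[0.07,0,0.4,0,0,0,-1],[0.07,0,0.48,0,0,0,-1],[0.07,0,0.54,0,0,0,-1],[0.07,0,0.54,0,0,0,-1],[0.07,0,0.54,0,0,0,-1]]'; python3 s.py
```

```text
clock: 7.85
position: [0.5352, 0.0151, 0.1494]
ee_rot: [0.619, 0.785, 0.0, 0.0]
ft_force: [0.4, 0.6, -0.7]
grip_width: 0.179
grasp_force: 78.2
t 7.85 pos [0.5352 0.0151 0.1494] yaw 13.53 tilt [ 0. -0. -1.] depth mm 16.2 F [ 0.41  0.62 -0.72] T [ 0.03 -0.    0.02] w 0.179
L tool delta units [ 1.999 -0.018 -0.   ]
M tool delta units [ 0.999 -0.011 -0.   ]
R tool delta units [-0.001 -0.005 -0.   ]
```

In the mouth cleanly at 16 mm, no force. Down to about 24 mm.

```bash
python3 -m pendant '[[0,0,0.03,0,0,0,-1],[0,0,0.06,0,0,0,-1],[0,0,0.09,0,0,0,-1],[0,0,0.12,0,0,0,-1],[0,0,0.14,0,0,0,-1],[0,0,0.16,0,0,0,-1],[0,0,0.16,0,0,0,-1],[0,0,0.16,0,0,0,-1],[0,0,0.16,0,0,0,-1],[0,0,0.16,0,0,0,-1]]'; python3 s.py
```

```text
clock: 9.1
position: [0.5354, 0.0151, 0.1422]
ee_rot: [0.619, 0.785, 0.0, 0.0]
ft_force: [-3.8, -0.9, 9.2]
grip_width: 0.178
grasp_force: 79.7
t 9.1 pos [0.5354 0.0151 0.1422] yaw 13.53 tilt [ 0.001 -0.    -1.   ] depth mm 23.4 F [-3.77 -0.86  9.24] T [-0.16  0.99  0.01] w 0.178
L tool delta units [ 1.999e+00 -2.100e-02 -1.000e-03]
M tool delta units [ 0.999 -0.015 -0.001]
R tool delta units [-0.001 -0.008 -0.   ]
```

```bash
python3 -m pendant '[[0,0,0.01,0,0,0,-1],[0,0,0.02,0,0,0,-1],[0,0,0.03,0,0,0,-1],[0,0,0.04,0,0,0,-1],[0,0,0.04,0,0,0,-1],[0,0,0.04,0,0,0,-1],[0,0,0.04,0,0,0,-1],[0,0,0.04,0,0,0,-1],[0,0,0.04,0,0,0,-1],[0,0,0.04,0,0,0,-1]]'; python3 s.py
```

```text
clock: 10.35
position: [0.5355, 0.0151, 0.1406]
ee_rot: [0.619, 0.785, 0.0, 0.001]
ft_force: [-5.5, -0.7, 14.3]
grip_width: 0.178
grasp_force: 80.2
t 10.35 pos [0.5355 0.0151 0.1406] yaw 13.53 tilt [ 0.001 -0.001 -1.   ] depth mm 25.0 F [-5.53 -0.7  14.29] T [-0.17  1.42  0.02] w 0.178
L tool delta units [ 1.999 -0.024 -0.002]
M tool delta units [ 0.999 -0.017 -0.001]
R tool delta units [-0.001 -0.011 -0.   ]
```

Stiff stop at about 3 N/mm, so the right channel looks too tight. Withdrawing and trying the middle.

```bash
python3 -m pendant '[[0,0,-0.3,0,0,0,-1],[0,0,-0.75,0,0,0,-1],[0,0,-0.75,0,0,0,-1],[0.5,-0.02,-0.75,0,0,0,-1],[1,-0.02,-0.75,0,0,0,-1],[1,-0.02,-0.75,0,0,0,-1],[1,-0.02,-0.75,0,0,0,-1],[1,-0.02,-0.6,0,0,0,-1],[1,-0.02,-0.6,0,0,0,-1],[1,-0.02,-0.6,0,0,0,-1]]'; python3 s.py
```

```text
clock: 11.6
position: [0.5225, 0.0631, 0.1691]
ee_rot: [0.619, 0.785, -0.0, -0.0]
ft_force: [-0.8, -0.4, -0.5]
grip_width: 0.176
grasp_force: 78.3
t 11.6 pos [0.5225 0.0631 0.1691] yaw 13.51 tilt [-0. -0. -1.] depth mm -3.5 F [-0.76 -0.36 -0.53] T [-0.02 -0.01  0.01] w 0.176
L tool delta units [ 1.005  0.005 -0.   ]
M tool delta units [ 0.005  0.012 -0.   ]
R tool delta units [-0.995  0.019 -0.   ]
```

```bash
python3 -m pendant '[[0,0.01,0.1,0,0,0,-1],[0,0.01,0.2,0,0,0,-1],[0,0.01,0.3,0,0,0,-1],[0,0.01,0.4,0,0,0,-1],[0,0.01,0.45,0,0,0,-1],[0,0.01,0.5,0,0,0,-1],[0,0.01,0.55,0,0,0,-1],[0,0.01,0.57,0,0,0,-1],[0,0.01,0.57,0,0,0,-1],[0,0.01,0.57,0,0,0,-1]]'; python3 s.py
```

```text
clock: 12.85
position: [0.523, 0.0636, 0.1409]
ee_rot: [0.619, 0.785, 0.0, 0.0]
ft_force: [0.6, 0.8, -1.2]
grip_width: 0.173
grasp_force: 78.3
t 12.85 pos [0.523  0.0636 0.1409] yaw 13.53 tilt [ 0. -0. -1.] depth mm 24.7 F [ 0.58  0.78 -1.17] T [ 0.   -0.04 -0.05] w 0.173
L tool delta units [ 0.999 -0.007 -0.   ]
M tool delta units [-0.001 -0.001 -0.   ]
R tool delta units [-1.001  0.006  0.   ]
```

Middle shows no drag at 24.7 mm, so it is probably slack. Now the left.

```bash
python3 -m pendant '[[0,0,-0.3,0,0,0,-1],[0,0,-0.7,0,0,0,-1],[0,0,-0.7,0,0,0,-1],[0.5,-0.01,-0.7,0,0,0,-1],[1,-0.01,-0.7,0,0,0,-1],[1,-0.01,-0.7,0,0,0,-1],[1,-0.01,-0.7,0,0,0,-1],[1,-0.01,-0.5,0,0,0,-1],[1,-0.01,-0.3,0,0,0,-1],[1,-0.01,-0.3,0,0,0,-1]]'; python3 s.py
```

```text
clock: 14.1
position: [0.5102, 0.1115, 0.1545]
ee_rot: [0.619, 0.785, -0.001, -0.001]
ft_force: [0.5, -1.0, -0.6]
grip_width: 0.181
grasp_force: 78.3
t 14.1 pos [0.5102 0.1115 0.1545] yaw 13.51 tilt [-0.002 -0.    -1.   ] depth mm 11.1 F [ 0.54 -1.05 -0.59] T [-0.02 -0.03 -0.  ] w 0.181
L tool delta units [ 0.006  0.018 -0.   ]
M tool delta units [-0.994  0.025 -0.   ]
R tool delta units [-1.994e+00  3.200e-02 -1.000e-03]
```

```bash
python3 -m pendant '[[0,0,0.04,0,0,0,-1],[0,0,0.08,0,0,0,-1],[0,0,0.12,0,0,0,-1],[0,0,0.16,0,0,0,-1],[0,0,0.2,0,0,0,-1],[0,0,0.24,0,0,0,-1],[0,0,0.27,0,0,0,-1],[0,0,0.27,0,0,0,-1],[0,0,0.27,0,0,0,-1],[0,0,0.27,0,0,0,-1]]'; python3 s.py
```

```text
clock: 15.35
position: [0.511, 0.1121, 0.1427]
ee_rot: [0.619, 0.785, 0.0, 0.0]
ft_force: [-0.9, 0.2, 5.5]
grip_width: 0.172
grasp_force: 79.0
t 15.35 pos [0.511  0.1121 0.1427] yaw 13.53 tilt [ 0.001 -0.    -1.   ] depth mm 22.9 F [-0.91  0.17  5.49] T [-0.04  0.31 -0.02] w 0.172
L tool delta units [-0.001 -0.001 -0.   ]
M tool delta units [-1.001  0.006  0.   ]
R tool delta units [-2.001  0.012  0.   ]
```

```bash
python3 -m pendant '[[0,0,0.01,0,0,0,-1],[0,0,0.02,0,0,0,-1],[0,0,0.03,0,0,0,-1],[0,0,0.04,0,0,0,-1],[0,0,0.05,0,0,0,-1],[0,0,0.06,0,0,0,-1],[0,0,0.06,0,0,0,-1],[0,0,0.06,0,0,0,-1],[0,0,0.06,0,0,0,-1],[0,0,0.06,0,0,0,-1]]'; python3 s.py
```

```text
clock: 16.6
position: [0.5113, 0.1122, 0.1401]
ee_rot: [0.619, 0.785, 0.0, 0.001]
ft_force: [-1.7, -0.5, 8.9]
grip_width: 0.179
grasp_force: 79.6
t 16.6 pos [0.5113 0.1122 0.1401] yaw 13.53 tilt [ 0.001  0.    -1.   ] depth mm 25.5 F [-1.74 -0.54  8.95] T [-0.15  0.38 -0.02] w 0.179
L tool delta units [-0.002 -0.007 -0.   ]
M tool delta units [-1.002e+00 -1.000e-03  0.000e+00]
R tool delta units [-2.002e+00  5.000e-03  1.000e-03]
```

Softer (1.3 N/mm, against 3.2 in the right one), so the left fits the sprung pads. Continuing carefully.

```bash
python3 -m pendant '[[0,0,0.01,0,0,0,-1],[0,0,0.02,0,0,0,-1],[0,0,0.03,0,0,0,-1],[0,0,0.04,0,0,0,-1],[0,0,0.05,0,0,0,-1],[0,0,0.06,0,0,0,-1],[0,0,0.06,0,0,0,-1],[0,0,0.06,0,0,0,-1],[0,0,0.06,0,0,0,-1],[0,0,0.06,0,0,0,-1]]'; python3 s.py
```

```text
clock: 17.85
position: [0.5113, 0.1122, 0.1369]
ee_rot: [0.619, 0.785, 0.0, 0.0]
ft_force: [-1.3, -1.1, 7.9]
grip_width: 0.181
grasp_force: 79.4
t 17.85 pos [0.5113 0.1122 0.1369] yaw 13.53 tilt [ 0.001  0.    -1.   ] depth mm 28.7 F [-1.33 -1.06  7.93] T [-0.1   0.28  0.02] w 0.181
L tool delta units [-0.003 -0.006 -0.   ]
M tool delta units [-1.003  0.     0.   ]
R tool delta units [-2.003  0.007  0.   ]
```

The force fell as the pads opened, so this is the right channel. On to 42 mm to feel the drag.

```bash
python3 -m pendant '[[0,0,0.03,0,0,0,-1],[0,0,0.06,0,0,0,-1],[0,0,0.09,0,0,0,-1],[0,0,0.12,0,0,0,-1],[0,0,0.15,0,0,0,-1],[0,0,0.18,0,0,0,-1],[0,0,0.21,0,0,0,-1],[0,0,0.24,0,0,0,-1],[0,0,0.27,0,0,0,-1],[0,0,0.3,0,0,0,-1]]'; python3 s.py
```

```text
clock: 19.1
position: [0.5114, 0.1123, 0.1222]
ee_rot: [0.619, 0.785, 0.001, 0.001]
ft_force: [-2.1, -0.3, 10.2]
grip_width: 0.173
grasp_force: 79.8
t 19.1 pos [0.5114 0.1123 0.1222] yaw 13.53 tilt [ 0.002  0.    -1.   ] depth mm 43.4 F [-2.11 -0.32 10.19] T [-0.09  0.45 -0.  ] w 0.173
L tool delta units [-0.003 -0.009 -0.   ]
M tool delta units [-1.003 -0.003  0.   ]
R tool delta units [-2.003e+00  3.000e-03  1.000e-03]
```

Steady drag of about 10 N. Pushing home.

```bash
python3 -m pendant '[[0,0,0.04,0,0,0,-1],[0,0,0.08,0,0,0,-1],[0,0,0.12,0,0,0,-1],[0,0,0.16,0,0,0,-1],[0,0,0.2,0,0,0,-1],[0,0,0.23,0,0,0,-1],[0,0,0.26,0,0,0,-1],[0,0,0.28,0,0,0,-1],[0,0,0.28,0,0,0,-1],[0,0,0.28,0,0,0,-1]]'; python3 s.py
```

```text
clock: 20.35
position: [0.5113, 0.1123, 0.108]
ee_rot: [0.619, 0.785, 0.0, 0.0]
ft_force: [-1.6, -0.1, 8.9]
grip_width: 0.176
grasp_force: 79.5
t 20.35 pos [0.5113 0.1123 0.108 ] yaw 13.53 tilt [ 0.001  0.    -1.   ] depth mm 57.6 F [-1.56 -0.13  8.86] T [-0.08  0.38  0.02] w 0.176
L tool delta units [-0.003 -0.007 -0.   ]
M tool delta units [-1.003 -0.     0.   ]
R tool delta units [-2.003  0.006  0.   ]
```

```bash
python3 -m pendant '[[0,0,0.01,0,0,0,-1],[0,0,0.02,0,0,0,-1],[0,0,0.03,0,0,0,-1],[0,0,0.03,0,0,0,-1],[0,0,0.03,0,0,0,-1],[0,0,0.03,0,0,0,-1],[0,0,0.03,0,0,0,-1],[0,0,0.03,0,0,0,-1],[0,0,0.03,0,0,0,-1],[0,0,0.03,0,0,0,-1]]'; python3 s.py
```

```text
clock: 21.6
position: [0.5114, 0.1123, 0.1075]
ee_rot: [0.619, 0.785, 0.0, 0.001]
ft_force: [-6.7, -2.8, 20.0]
grip_width: 0.177
grasp_force: 81.5
t 21.6 pos [0.5114 0.1123 0.1075] yaw 13.53 tilt [ 0.002 -0.    -1.   ] depth mm 58.1 F [-6.67 -2.75 19.99] T [-0.43  1.58 -0.04] w 0.177
L tool delta units [-0.004 -0.01  -0.   ]
M tool delta units [-1.004e+00 -3.000e-03  1.000e-03]
R tool delta units [-2.004e+00  3.000e-03  2.000e-03]
```

The collar is seated (force rose to 20 N with no further travel). Release and retreat.

```bash
python3 -m pendant '[[0,0,-0.02,0,0,0,-1],[0,0,-0.02,0,0,0,0],[0,0,-0.02,0,0,0,0],[0,0,-0.02,0,0,0,0],[0,0,-0.02,0,0,0,0],[0,0,-0.6,0,0,0,0],[0,0,-1.3,0,0,0,0],[0,0,-2,0,0,0,0],[0,0,-2.6,0,0,0,0],[0,0,-2.6,0,0,0,0]]'
python3 - <<'E'
from h import *
c=manip.get_calibration('wrist');im,d=manip.camera('wrist');cv2.imwrite('pics/w3.png',im[:,:,::-1])
im2,d2=manip.camera('side')
cv2.imwrite('pics/s2.png',cv2.resize(im2[140:300,260:420,::-1],None,fx=3.5,fy=3.5,interpolation=cv2.INTER_CUBIC))
for t,z in [('feeler_grip',.105),('feeler_collar',.07)]:
    for q in manip.tip_of(t,'wrist')[:2]: print(t,q['p'],q['pixel'],pix2w('wrist',*q['pixel'],z=z,cal=c).round(4))
E
```

```text
clock: 22.85
position: [0.5118, 0.1125, 0.238]
ee_rot: [0.619, 0.785, 0.001, 0.002]
ft_force: [0.6, 0.1, 0.2]
grip_width: 0.499
grasp_force: 0.0
feeler_grip 0.9 [318.5, 195.5] [0.5105 0.1124 0.105 ]
feeler_grip 0.55 [201.1, 246.1] [0.4117 0.037  0.105 ]
feeler_collar 0.77 [316.9, 186.9] [0.5092 0.1117 0.07  ]
```

View pics/s2.png

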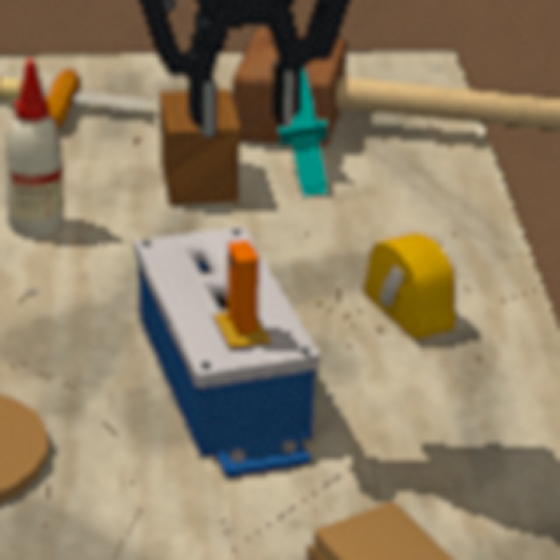

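View pics/w3.png

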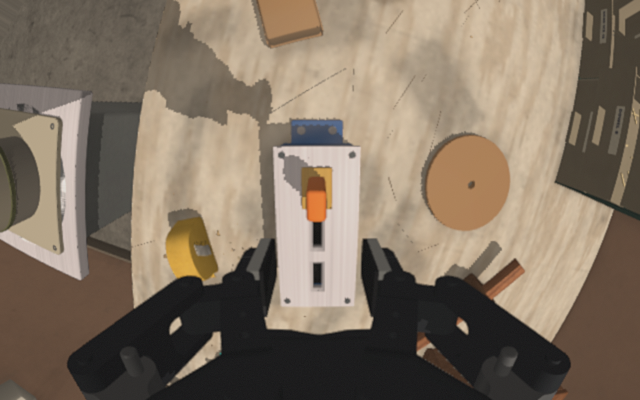

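The feeler stands upright in the left mouth with its collar flat on the plate (crop pixel (243,330), wrist (317,195)). The gripper is clear and the bystanders are in place.

```bash
python3 -c "
from workcell import manip
print(manip.hand_in())"
```

```text
the job is handed in; nothing more can be done
None
```

The feeler is home in the left channel, collar down on the block, where I felt a steady drag of about 9–10 N. The right channel stopped stiffly at about 3 N/mm and I pushed it to roughly 15 N, and the middle showed no drag down to 25 mm; the job was handed in at about 23 s.

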